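Close the split pump housing and hold it shut

ROBOT

A 7-joint arm with a two-finger parallel gripper is mounted at the origin on a cart in front of the work surface, level with it; the furniture and walls round the work are solid. World frame = base frame: x ahead of the robot, y to its left, z up, the work surface at z = 0. Lengths are in m, angles in degrees, forces in N, time in s.
With the tool pointing down it reaches from about 0.4 to 0.85 m from the base axis. Payload 6.9 kg.
Tool frame: the origin (TCP) lies midway between the tips of the shut fingers; the grasp point (between the pads) lies 19 mm behind it; y points along the fingers, z is the direction in which the jaws open and shut, and the axes are right-handed (so a half turn about y gives the same grasp; the last joint's range is limited). The gripper opens to 85 mm and grips with 20 to 120 N. Pads are 22 mm wide; open, the fingers measure 114 mm over their backs; the gripper's body (76 mm by 85 mm) begins 54 mm behind the grasp point. The pads swing forward as they close: fully open they stand 13 mm farther back than shut.
Start: joints at [78.982, 29.078, -13.613, 85.955, 7.202, 65.827, -8.869], TCP at [0.183, -0.597, 0.231] pointing down, gripper open.
Joint ranges: [-176.47, 176.47], [-13.61, 117.27], [-81.72, 77.17], [0.22, 143.17], [-87.28, 267.28], [10, 112.55], [-165.47, 165.47]. Speed limits (degrees/s): [136.94, 136.94, 180, 180, 180, 180, 180].

INTERFACE

Orientations are given as a 3x3 rotation matrix whose columns are the frame's x, y, z axes.
In Python, from cell import * gives the robot as it stands.
- The arm moves only by the tool move_arm, never from a script. Its argument "targets" is a list of rows, each an object of numbers: "dx", "dy", "dz": the shift along the tool's x, y, z in mm; "wx", "wy", "wz": the turn, a rotation vector about the tool's x, y, z in rad. In form: [{"dx": .., "dy": .., "dz": .., "wx": .., "wy": .., "wz": ..}, ...]. A call has 1 to 10 rows; each row is the pose to reach, as a shift and turn from the pose commanded when the call began, along the tool's axes at that moment; what a row does not reach only later rows make up. A row lasts 1/12 s, in which the tool goes at most 41.7 mm and 7.16 degrees, less where a joint would pass 70% of its speed; a pose out of reach is approached as far as the arm can. A call with a gripper value outside its range is refused whole. "claw" is the finger opening in mm, from 0 to 85.4, set as the call begins (left out, the last holds). The fingers move at their own pace and stop on an object; "squeeze" is the grip in N (left out, the last holds). Time passes only in rows, so rows that repeat a pose let the fingers close. It gives the time, the measured TCP pose, the force and the opening at its end, in the units of the state.
- get_obs(): the state, without advancing time (a new reading comes with each control period).
- capture(name): name is "side" or "top"; returns (picture, depth): 420x560x3 uint8, blue, green, red; 420x560 float32, m along the optical axis (not along the pixel's ray), 0 where there is no reading.
- camera_info(name): a dict with "K" (3x3 intrinsics, pixels), "eye" and "orientation" of the camera in the world. Camera axes: x right, y up, looking along -z (the intrinsics and any distortion apply to the point x, -y, -z); pixel columns grow to the right and rows downward; lengths in m; the calibration is good to about 2 mm. A picture is of the moment at which its call begins. camera_info takes no time and is no camera call.
- close_job(): hands the job in, once; it reports no verdict.
The state is a dict: "clock": time; "joints": joint angles; "dq": joint speeds; "joint_torque": joint torques, N m; "tool_pos": TCP position; "tool_rot": TCP orientation; "wrist_force": force on the tool from outside, world axes, zero at the start; "ft_torque": the same for the moment, N m; "gripper_width": finger opening in m.
Only numpy, scipy, OpenCV 4.12 (cv2) and the standard library are available. Lean on these libraries where they do the work, as an engineer would, in place of code of your own. Each camera call takes 0.05 s, during which the arm holds its last target.

TASK

Close the small pump housing: pick up the loose aluminium cover, set it squarely onto the lower half so that each dowel goes into its own hole, and press it down against the spring plunger until the joint faces meet all round. The castings are thin: grip and press gently (never more than 80 N of grip or of pressing), and leave the tin of bolts, the spanner and the screwdriver beside the work alone. Finish while still holding the cover pressed fully shut; do not let go, because the spring would lift it.

Things in the scene. Friction and masses are not known exactly. Their poses are not given: they have to be found in the camera images.
- lower_half: Lower half of the pump housing, grey aluminium, on a dark steel fixture plate (156 x 100 x 10 mm) screwed to the bench (fixed). Origin: centre of its underside, on the bench; z up, x along its length. Top flange 136 (x) x 84 (y) mm; its top is the flat joint face, 44 mm above the bench, with two upright steel dowels and a round brass spring plunger in the middle
- face (a point): centre of the lower half's joint face, 44 mm above the bench; same axes as the lower half. Closed, the cover's origin coincides with it
- big_dowel (a point): foot of the 14 mm dowel, on the joint face, 50 mm to -x and 26 mm to +y of its centre. It stands 16 mm above the face; the last 4 mm taper by 3 mm in radius
- small_dowel (a point): foot of the 10 mm dowel, on the joint face, 50 mm to +x and 26 mm to -y of its centre. Same height and taper
- plunger_top (a point): top of the brass spring plunger, 32 mm diameter; untouched it stands 20 mm above the joint face. It meets the roof of the cover's cavity when the cover is still 8 mm open, by which time the dowels are 8 mm into their holes
- plunger (a joint): how far the plunger is pressed down, m: 0 untouched, 0.008 with the housing shut (0.011 is its stop). The spring pushes up with 6 N at 0 and 12 N at 0.008
- cover: Cover (upper half), grey aluminium, loose, 0.21 to 0.34 kg, lying on the bench right way up, turned less than 1.1 rad from the lower half. Origin: centre of its flat underside; z up, x along its length. Flange 136 (x) x 84 (y) x 12 mm with two through holes; below, in the middle, a cavity 54 x 42 mm, 12 mm deep. Closed, its x axis points as the lower half's
- dome_top (a point): centre of the flat top of the cover's dome, 50 mm above its underside (a brass plug rises 2.5 mm more). The dome is a block 64 (x) x 46 (y) mm standing on the flange: grip it across its 46 mm sides, above the 12 mm flange. A hose spigot, 16 mm diameter, juts from it to +x, axis 34 mm up, to x = 70 mm; a low rib on its -x side
- big_hole (a point): mouth of the cover's 16 mm hole (for the 14 mm dowel) on its underside, at x -50, y +26 mm of the cover
- small_hole (a point): mouth of the cover's 12 mm hole (for the 10 mm dowel) on its underside, at x +50, y -26 mm of the cover
- bolt_tin: bystander: open tin of bolts, 72 mm across, 69 mm high; origin at the centre of its underside
- spanner: bystander: steel combination spanner lying flat, 185 x 31 x 7 mm; origin at the centre of its underside. It lies between the robot and the work. (Fixed furniture: a cream desk lamp stands well to the right of the work, about 0.65 m from the robot; an arm that starts on that side should swing across close in to its base, 0.45 m or less, at a height of 0.3 m or more)
- driver: bystander: screwdriver with a red handle, lying, 212 x 29 x 30 mm; origin at the centre of its underside

How it is judged:
By the outcome, as a careful person would: the job done as asked, in the order asked, and still so for the second after the job is handed in, while the arm keeps its last pose, push and grip.
It also fails if it takes over 42 s, if anything falls off the work surface, if the arm or the gripper's body presses on something with over 40 N, if the wrist force passes 120 N, or if a joint passes its speed limit or range.

## Working session

There is one attempt and no reset: what is moved stays moved. The work goes in short steps, Python scripts to look and compute and a tool call to move; the robot and the scene stay as the last step left them, time stands still between calls to the robot, and variables do not carry over. Pictures are saved under pics/ and viewed, and the job is handed in when it is done.

Besides the shell and the picture viewer there is one more tool, called after ">>>" as name(argument=value, ...), one argument or row to a line, values as JSON. move_arm: Moves the arm, as the interface text tells. Its arguments: {"type":"object","properties":{"targets":{"type":"array"},"claw":{"type":"number"},"squeeze":{"type":"number"}},"required":["targets"]}

```bash
ls; mkdir -p pics; python3 - <<'E'
from cell import *
import cv2,numpy as np
o=get_obs()
for k,v in o.items(): print(k,np.round(v,4).tolist())
for n in ("top","side"):
    im,d=capture(n); cv2.imwrite(f"pics/{n}0.png",im); np.savez(f"{n}0.npz",im=im,d=d)
    print(n,camera_info(n))
E
```

```text
pics
clock 0.0
joints [78.9829, 29.1251, -13.6102, 86.0096, 7.202, 65.8264, -8.8688]
dq [-0.175, -0.0192, -0.0257, 0.0377, 0.0936, 0.0736, 0.0554]
joint_torque [-0.0004, -62.06, -2.1868, -24.9653, 0.0125, 0.0119, -0.0]
tool_pos [0.1832, -0.597, 0.2304]
tool_rot [[-0.956, -0.0005, 0.2934], [-0.2934, 0.0017, -0.956], [0.0, -1.0, -0.0018]]
wrist_force [0.6792, -0.3948, -0.7146]
ft_torque [-0.0008, 0.0167, 0.0004]
gripper_width 0.0855
top {'K': array([[518.26927823,   0.        , 279.7188811 ],
       [  0.        , 518.26927823, 210.49341316],
       [  0.        ,   0.        ,   1.        ]]), 'eye': array([0.36414045, 0.34860522, 1.20673874]), 'orientation': array([[ 2.00831487e-03,  9.88310536e-01, -1.52440977e-01],
       [-9.99908493e-01, -5.47064867e-05, -1.35278462e-02],
       [-1.33780524e-02,  1.52454196e-01,  9.88219989e-01]])}
side {'K': array([[394.4974558 ,   0.        , 280.76804169],
       [  0.        , 394.4974558 , 210.74909851],
       [  0.        ,   0.        ,   1.        ]]), 'eye': array([0.09931429, 1.0875655 , 0.52940314]), 'orientation': array([[-0.87967074,  0.20528297, -0.42899684],
       [-0.47497509, -0.42482188,  0.77066532],
       [-0.02404278,  0.88169455,  0.47120768]])}
```

View pics/top0.png

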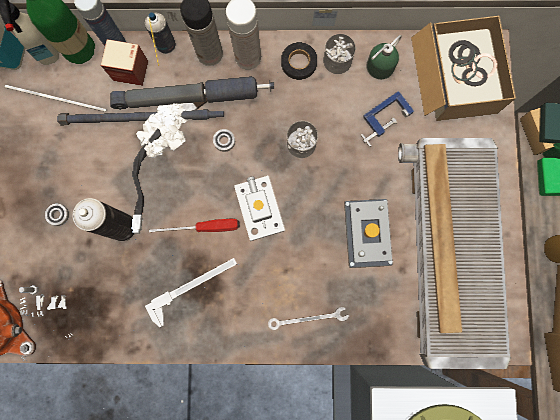

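View pics/side0.png

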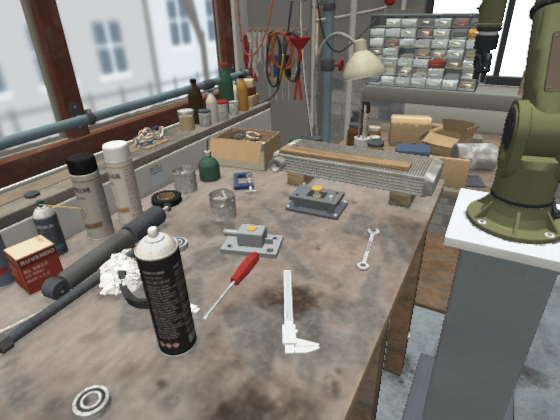

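```bash
cat > h.py <<'E'
import numpy as np,cv2
from cell import *
def deproj(name,d,uv=None):
    c=camera_info(name);K=c['K'];R=np.array(c['orientation']);e=np.array(c['eye'])
    h,w=d.shape;u,v=np.meshgrid(np.arange(w),np.arange(h))
    p=np.stack([(u-K[0,2])/K[0,0]*d,-(v-K[1,2])/K[1,1]*d,-d],-1)
    return p@R.T+e
def ray(name,u,v,z):
    c=camera_info(name);K=c['K'];R=np.array(c['orientation']);e=np.array(c['eye'])
    r=R@np.array([(u-K[0,2])/K[0,0],-(v-K[1,2])/K[1,1],-1]);return e+r*(z-e[2])/r[2]
def proj(name,P):
    c=camera_info(name);K=c['K'];R=np.array(c['orientation']);e=np.array(c['eye'])
    q=R.T@(np.asarray(P)-e);return np.array([K[0,0]*q[0]/-q[2]+K[0,2],K[1,1]*-q[1]/-q[2]+K[1,2]])
E
python3 - <<'E'
from h import *
f=np.load('top0.npz');im,d=f['im'],f['d']
P=deproj('top',d)
for (u,v) in [(200,290),(330,280),(260,207),(270,230),(252,183),(372,230),(355,250),(348,262),(302,140),(308,320)]: print(u,v,P[v,u].round(4))
a=cv2.resize(im[165:280,220:310],None,fx=5,fy=5,interpolation=cv2.INTER_CUBIC)
b=cv2.resize(im[165:280,325:405],None,fx=4.2,fy=5,interpolation=cv2.INTER_CUBIC)
cv2.imwrite('pics/crop0.png',np.hstack([a,b])[:, :800]); print(np.hstack([a,b]).shape)
E
```

```text
200 290 [0.3648 0.5484 0.0012]
330 280 [ 0.3882  0.2485 -0.0041]
260 207 [0.5506 0.4091 0.0498]
270 230 [0.5028 0.3875 0.0106]
252 183 [0.607  0.4281 0.0451]
372 230 [0.4968 0.1598 0.0634]
355 250 [0.4541 0.1955 0.0422]
348 262 [ 0.4297  0.2063 -0.0035]
302 140 [0.7045 0.3137 0.0587]
308 320 [0.2978 0.3003 0.0037]
(575, 786, 3)
```

View pics/crop0.png

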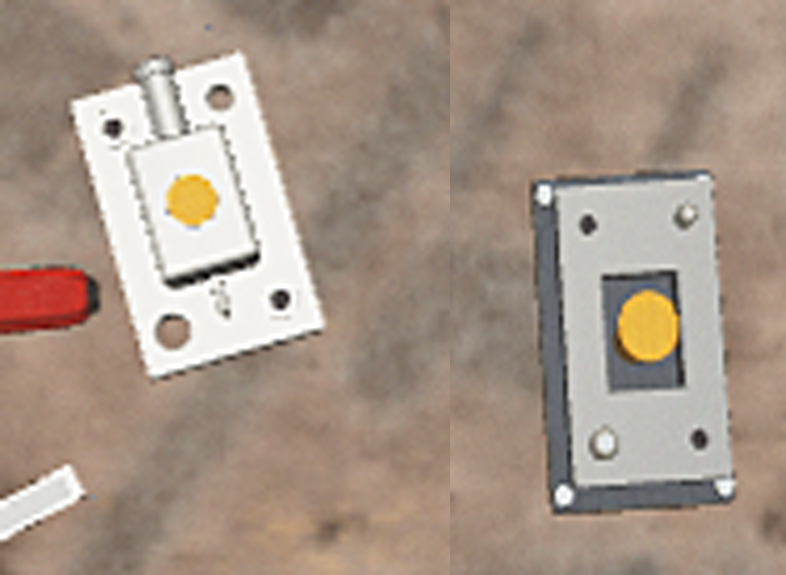

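```bash
cat >> h.py <<'E'
def rect(name,im,z,c,half=0.11,s=4000):
    """plane view: col = (cy+half - y)*s, row=(cx+half-x)*s"""
    n=int(2*half*s)
    W=np.array([[c[0]+half,c[1]+half],[c[0]+half,c[1]-half],[c[0]-half,c[1]-half],[c[0]-half,c[1]+half]])
    src=np.float32([proj(name,[x,y,z]) for x,y in W]); dst=np.float32([[0,0],[n,0],[n,n],[0,n]])
    return cv2.warpPerspective(im,cv2.getPerspectiveTransform(src,dst),(n,n),flags=cv2.INTER_CUBIC)
def px2w(p,c,half=0.11,s=4000): p=np.asarray(p,float); return np.stack([c[0]+half-p[...,1]/s,c[1]+half-p[...,0]/s],-1)
E
python3 - <<'E'
from h import *
f=np.load('top0.npz');im=f['im']
for nm,z,c in [('cov',.012,(.548,.408)),('low',.044,(.495,.162))]:
    r=rect('top',im,z,c); 
    hsv=cv2.cvtColor(r,cv2.COLOR_BGR2HSV)
    print(nm,hsv[440,440],hsv[300:600:40,380:520:40].reshape(-1,3)[:12].tolist())
    cv2.imwrite(f'pics/{nm}_r.png',cv2.resize(r,(600,600)))
E
python3 -c "
import cv2,numpy as np
a=cv2.imread('pics/cov_r.png');b=cv2.imread('pics/low_r.png')
cv2.imwrite('pics/rr.png',cv2.resize(np.hstack([a,b]),(800,400)))"
```

```text
cov [ 30   3 242] [[24, 5, 241], [25, 6, 243], [23, 4, 251], [18, 5, 248], [20, 46, 196], [22, 208, 234], [23, 4, 242], [25, 7, 219], [21, 182, 234], [21, 175, 236], [16, 45, 219], [22, 15, 181]]
low [ 21 177 234] [[35, 8, 194], [30, 7, 195], [45, 5, 194], [30, 7, 193], [116, 18, 98], [107, 18, 99], [107, 23, 101], [115, 13, 114], [114, 12, 108], [22, 194, 255], [21, 179, 234], [22, 191, 255]]
```

View pics/rr.png

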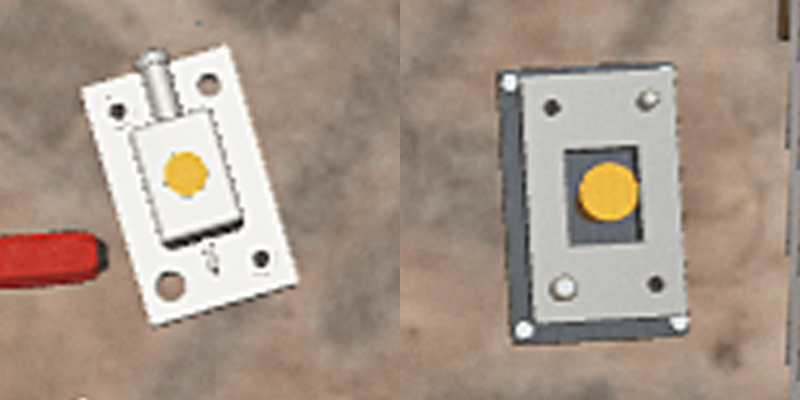

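```bash
cat >> h.py <<'E'
from scipy.optimize import least_squares
def fitrect(pts,x0,L=.136,W=.084,scale=.0008):
    def sd(p):
        c,s=np.cos(p[2]),np.sin(p[2]);q=(pts-p[:2])@np.array([[c,-s],[s,c]])
        a=np.abs(q)-np.array([L/2,W/2]);return np.where((a<0).all(1),a.max(1),np.hypot(*np.maximum(a,0).T))
    r=least_squares(sd,x0,loss='cauchy',f_scale=scale);return r.x,sd(r.x)
E
python3 - <<'E'
from h import *
f=np.load('top0.npz');im=f['im']
for nm,z,c,t0,lo,hi in [('cov',.012,(.548,.408),.25,205,256),('low',.044,(.495,.162),.05,150,225)]:
    r=rect('top',im,z,c); 
    hsv=cv2.cvtColor(r,cv2.COLOR_BGR2HSV)
    m=((hsv[...,1]<30)&(hsv[...,2]>=lo)).astype(np.uint8)
    m=cv2.morphologyEx(m,cv2.MORPH_OPEN,np.ones((9,9)))
    cs,_=cv2.findContours(m,cv2.RETR_EXTERNAL,cv2.CHAIN_APPROX_NONE)
    k=max(cs,key=cv2.contourArea)[:,0]
    pts=px2w(k,c)
    x,s=fitrect(pts,[*c,t0]); print(nm,x[:2].round(4),np.degrees(x[2]).round(2),'inl',np.mean(np.abs(s)<.001),np.median(np.abs(s)), cv2.minAreaRect(k.astype(np.float32)))
    R=np.array([[np.cos(x[2]),-np.sin(x[2])],[np.sin(x[2]),np.cos(x[2])]])
    for hx,hy in [(-50,26),(50,-26)]:
        w=x[:2]+R@np.array([hx,hy])/1000; zz=z if nm=='cov' else .060
        print(' feature px', proj('top',[*w,zz]).round(1))
    for q in [(68,42),(-68,42),(-68,-42),(68,-42)]: print(proj('top',[*(x[:2]+R@np.array(q)/1000),z]).round(1))
    print('dome/plunger top px',proj('top',[*x[:2],.0525 if nm=='cov' else .064]).round(1))
    y=cv2.inRange(cv2.cvtColor(im,cv2.COLOR_BGR2HSV),(15,120,150),(30,255,255))
    n,l,st,ce=cv2.connectedComponentsWithStats(y)
    for i in range(1,n):
        if st[i,4]>40 and 200<ce[i][0]<410 and 170<ce[i][1]<270: print('  yellow',ce[i].round(1),st[i,4])
    cv2.drawContours(r,[k[:,None]],-1,(0,0,255),1); cv2.imwrite(f'pics/{nm}_c.png',r[::2,::2])
E
```

```text
cov [0.5563 0.4138] 16.62 inl 0.5501897205933081 0.0005958253691837473 ((417.0456848144531, 407.12139892578125), (546.1541137695312, 341.2564697265625), 73.28861999511719)
 feature px [254.1 230.7]
 feature px [263.5 183.9]
[233.7 184.9]
[249.6 240.1]
[284.4 229.8]
[267.9 174.8]
dome/plunger top px [257.9 204.3]
  yellow [257.9 204.5] 74
  yellow [371.8 229.8] 162
low [0.4976 0.1598] 3.07 inl 0.934640522875817 0.00035032760168466834 ((450.13507080078125, 444.01080322265625), (581.1726684570312, 340.56622314453125), 86.61548614501953)
 feature px [361.8 253. ]
 feature px [381.6 207. ]
[349.8 201.9]
[354.2 261.9]
[391.8 259.9]
[386.8 200. ]
dome/plunger top px [372.1 229.6]
  yellow [257.9 204.5] 74
  yellow [371.8 229.8] 162
```

```bash
cat >> h.py <<'E'
from scipy.spatial.transform import Rotation as Ro
def Rt(yaw): # tool down, yaw deg s.t. yaw=cover yaw (tool x = -cover x, z = -cover y)
    a=np.radians(yaw);c,s=np.cos(a),np.sin(a); return np.array([[-c,0,s],[-s,0,-c],[0,-1,0]])
def rel(p0,R0,wps):
    for w in wps:
        R1=Rt(w[3]) if len(w)>3 else R0
        d=R0.T@(np.array(w[:3])-p0)*1000; r=Ro.from_matrix(R0.T@R1).as_rotvec()
        print(np.round(w,3).tolist(),'->',d.round(1).tolist(),r.round(4).tolist())
E
python3 - <<'E'
from h import *
o=get_obs();p=np.array(o['tool_pos']);R=np.array(o['tool_rot'])
az=lambda r,a,z:(r*np.cos(np.radians(a)),r*np.sin(np.radians(a)),z)
rel(p,R,[az(.54,-73,.32),az(.44,-73,.34),az(.44,-55,.34),az(.44,-37,.34)])
E
```

```text
[0.158, -0.516, 0.32] -> [0.5, -89.4, -84.7] [0.0, 0.0, 0.0]
[0.129, -0.421, 0.34] -> [0.4, -109.2, -184.7] [0.0, 0.0, 0.0]
[0.252, -0.36, 0.34] -> [-135.6, -109.2, -206.1] [0.0, 0.0, 0.0]
[0.351, -0.265, 0.34] -> [-258.3, -109.1, -268.5] [0.0, 0.0, 0.0]
```

>>> move_arm(
  targets=[
    {"dy": -40},
    {"dy": -75, "dz": -25},
    {"dy": -90, "dz": -60},
    {"dy": -100, "dz": -100},
    {"dy": -105, "dz": -140},
    {"dy": -109, "dz": -170},
    {"dx": -35, "dy": -109, "dz": -190},
    {"dx": -70, "dy": -109, "dz": -195},
  ],
  claw=85,
  squeeze=40,
)

```text
schema error: expected keys dx, dy, dz, wx, wy, wz
```

```bash
python3 - <<'E'
from h import *
o=get_obs();p=np.array(o['tool_pos']);R=np.array(o['tool_rot'])
print(o['clock'],np.round(o['joints'],1),p.round(3),np.degrees(np.arctan2(p[1],p[0])),R.round(3).tolist())
az=lambda r,a,z:(r*np.cos(np.radians(a)),r*np.sin(np.radians(a)),z)
rel(p,R,[az(.44,a,.34) for a in (-60,-45,-30,-15,0,15,30)]+[(.49,.32,.34),(.5563,.4138,.34)])
E
```

```text
0.1 [ 79.   29.1 -13.6  86.    7.2  65.8  -8.9] [ 0.183 -0.597  0.231] -72.94810162613447 [[-0.956, -0.001, 0.293], [-0.293, 0.002, -0.956], [0.0, -1.0, -0.002]]
[0.22, -0.381, 0.34] -> [-98.6, -109.2, -195.9] [0.0, 0.0, 0.0]
[0.311, -0.311, 0.34] -> [-206.2, -109.1, -236.0] [0.0, 0.0, 0.0]
[0.381, -0.22, 0.34] -> [-299.8, -109.0, -302.6] [0.0, 0.0, 0.0]
[0.425, -0.114, 0.34] -> [-373.0, -108.9, -391.2] [0.0, 0.0, 0.0]
[0.44, 0.0, 0.34] -> [-420.7, -108.7, -495.6] [0.0, 0.0, 0.0]
[0.425, 0.114, 0.34] -> [-439.8, -108.5, -608.9] [0.0, 0.0, 0.0]
[0.381, 0.22, 0.34] -> [-428.9, -108.3, -723.2] [0.0, 0.0, 0.0]
[0.49, 0.32, 0.34] -> [-562.4, -108.2, -786.9] [0.0, 0.0, 0.0]
[0.556, 0.414, 0.34] -> [-653.3, -108.1, -857.1] [0.0, 0.0, 0.0]
```

>>> move_arm(
  targets=[
    {"dx": 0, "dy": -40, "dz": 0, "wx": 0, "wy": 0, "wz": 0},
    {"dx": 0, "dy": -75, "dz": -20, "wx": 0, "wy": 0, "wz": 0},
    {"dx": 0, "dy": -95, "dz": -55, "wx": 0, "wy": 0, "wz": 0},
    {"dx": 0, "dy": -105, "dz": -95, "wx": 0, "wy": 0, "wz": 0},
    {"dx": 0, "dy": -109, "dz": -135, "wx": 0, "wy": 0, "wz": 0},
    {"dx": -5, "dy": -109, "dz": -172, "wx": 0, "wy": 0, "wz": 0},
    {"dx": -40, "dy": -109, "dz": -190, "wx": 0, "wy": 0, "wz": 0},
    {"dx": -80, "dy": -109, "dz": -195, "wx": 0, "wy": 0, "wz": 0},
  ],
  claw=85,
  squeeze=40,
)

```text
clock: 0.77
tool_pos: [0.1999, -0.3852, 0.3409]
tool_rot: [[-0.958, -0.002, 0.288], [-0.288, -0.001, -0.958], [0.002, -1.0, 0.0]]
wrist_force: [1.0, -0.6, -0.4]
gripper_width: 0.0852
```

```bash
cat >> h.py <<'E'
def st():
    o=get_obs();p=np.array(o['tool_pos']);R=np.array(o['tool_rot'])
    print('t',o['clock'],'j',np.round(o['joints'],1).tolist(),'p',p.round(4).tolist(),'yaw',np.degrees(np.arctan2(-R[1,0],-R[0,0])).round(2),'tilt',R[2].round(4).tolist(),'F',np.round(o['wrist_force'],1).tolist(),'M',np.round(o['ft_torque'],2).tolist(),'w',round(o['gripper_width'],4))
    return p,R
az=lambda r,a,z:(r*np.cos(np.radians(a)),r*np.sin(np.radians(a)),z)
E
python3 - <<'E'
from h import *
p,R=st()
rel(p,R,[az(.44,a,.34) for a in (-60,-45,-30,-15,0,15,30)]+[(.49,.32,.34),(.5563,.4138,.34)])
E
```

```text
t 0.7667 j [75.2, 7.3, -18.5, 100.8, 2.6, 72.3, -17.2] p [0.1999, -0.3852, 0.3409] yaw 16.72 tilt [0.0021, -1.0, 0.0004] F [1.0, -0.6, -0.4] M [-0.07, -0.02, -0.0] w 0.0852
[0.22, -0.381, 0.34] -> [-20.5, 0.8, 1.8] [0.0, 0.0, 0.0]
[0.311, -0.311, 0.34] -> [-127.9, 0.6, -38.9] [0.0, 0.0, 0.0]
[0.381, -0.22, 0.34] -> [-221.1, 0.3, -106.1] [0.0, 0.0, 0.0]
[0.425, -0.114, 0.34] -> [-293.7, 0.2, -195.1] [0.0, 0.0, 0.0]
[0.44, 0.0, 0.34] -> [-340.8, 0.0, -299.8] [0.0, 0.0, 0.0]
[0.425, 0.114, 0.34] -> [-359.2, -0.1, -413.2] [0.0, 0.0, 0.0]
[0.381, 0.22, 0.34] -> [-347.7, -0.1, -527.5] [0.0, 0.0, 0.0]
[0.49, 0.32, 0.34] -> [-480.8, -0.4, -591.9] [0.0, 0.0, 0.0]
[0.556, 0.414, 0.34] -> [-571.3, -0.6, -662.7] [0.0, 0.0, 0.0]
```

>>> move_arm(
  targets=[
    {"dx": -37, "dy": 0, "dz": 0, "wx": 0, "wy": 0, "wz": 0},
    {"dx": -75, "dy": 0, "dz": -13, "wx": 0, "wy": 0, "wz": 0},
    {"dx": -110, "dy": 0, "dz": -30, "wx": 0, "wy": 0, "wz": 0},
    {"dx": -143, "dy": 0, "dz": -48, "wx": 0, "wy": 0, "wz": 0},
    {"dx": -175, "dy": 0, "dz": -70, "wx": 0, "wy": 0, "wz": 0},
    {"dx": -205, "dy": 0, "dz": -94, "wx": 0, "wy": 0, "wz": 0},
    {"dx": -233, "dy": 0, "dz": -120, "wx": 0, "wy": 0, "wz": 0},
    {"dx": -258, "dy": 0, "dz": -150, "wx": 0, "wy": 0, "wz": 0},
    {"dx": -280, "dy": 0, "dz": -181, "wx": 0, "wy": 0, "wz": 0},
    {"dx": -300, "dy": 0, "dz": -212, "wx": 0, "wy": 0, "wz": 0},
  ],
)

```text
clock: 1.6
tool_pos: [0.4276, -0.0949, 0.3401]
tool_rot: [[-0.956, -0.0, 0.294], [-0.294, 0.0, -0.956], [0.0, -1.0, -0.0]]
wrist_force: [1.0, -0.7, -0.5]
gripper_width: 0.0846
```

```bash
python3 - <<'E'
from h import *
p,R=st()
rel(p,R,[az(.44,a,.34) for a in (-15,0,15,30)]+[(.49,.32,.34),(.5563,.4138,.34)])
E
```

```text
t 1.6 j [39.8, 8.8, -36.1, 100.3, 5.4, 72.6, -70.5] p [0.4276, -0.0949, 0.3401] yaw 17.08 tilt [0.0002, -1.0, -0.0004] F [1.0, -0.7, -0.5] M [-0.02, -0.04, -0.02] w 0.0846
[0.425, -0.114, 0.34] -> [8.0, 0.1, 17.4] [0.0, 0.0, 0.0]
[0.44, 0.0, 0.34] -> [-39.8, 0.1, -87.0] [0.0, 0.0, 0.0]
[0.425, 0.114, 0.34] -> [-58.9, 0.2, -200.3] [0.0, 0.0, 0.0]
[0.381, 0.22, 0.34] -> [-48.0, 0.2, -314.6] [0.0, 0.0, 0.0]
[0.49, 0.32, 0.34] -> [-181.6, 0.2, -378.2] [0.0, 0.0, 0.0]
[0.556, 0.414, 0.34] -> [-272.5, 0.2, -448.4] [0.0, 0.0, 0.0]
```

>>> move_arm(
  targets=[
    {"dx": -20, "dy": 0, "dz": -35, "wx": 0, "wy": 0, "wz": 0},
    {"dx": -41, "dy": 0, "dz": -69, "wx": 0, "wy": 0, "wz": 0},
    {"dx": -62, "dy": 0, "dz": -103, "wx": 0, "wy": 0, "wz": 0},
    {"dx": -83, "dy": 0, "dz": -137, "wx": 0, "wy": 0, "wz": 0},
    {"dx": -104, "dy": 0, "dz": -171, "wx": 0, "wy": 0, "wz": 0},
    {"dx": -125, "dy": 0, "dz": -205, "wx": 0, "wy": 0, "wz": 0},
    {"dx": -146, "dy": 0, "dz": -240, "wx": 0, "wy": 0, "wz": 0},
    {"dx": -167, "dy": 0, "dz": -275, "wx": 0, "wy": 0, "wz": 0},
    {"dx": -188, "dy": 0, "dz": -310, "wx": 0, "wy": 0, "wz": 0},
    {"dx": -209, "dy": 0, "dz": -345, "wx": 0, "wy": 0, "wz": 0},
  ],
  claw=66,
)

```text
clock: 2.43
tool_pos: [0.526, 0.2959, 0.3397]
tool_rot: [[-0.956, -0.001, 0.293], [-0.293, -0.001, -0.956], [0.001, -1.0, 0.0]]
wrist_force: [0.8, -1.3, 0.7]
gripper_width: 0.0658
```

```bash
python3 - <<'E'
from h import *
p,R=st()
rel(p,R,[(.5563,.4138,.2,16.62),(.5563,.4138,.09,16.62),(.5563,.4138,.014,16.62)])
f=np.load('top0.npz');im=f['im']
hsv=cv2.cvtColor(im,cv2.COLOR_BGR2HSV)
m=(((hsv[...,0]<8)|(hsv[...,0]>172))&(hsv[...,1]>150)).astype(np.uint8)
n,l,s,c=cv2.connectedComponentsWithStats(m)
for i in range(1,n):
    if s[i,4]>100: print(s[i],c[i])
print(ray('top',240.5,220,.02),ray('top',240.5,230,.02))
a=np.radians(16.62);r=np.array([[np.cos(a),-np.sin(a)],[np.sin(a),np.cos(a)]])
for q in [(11,57),(-11,57),(-11,47),(-11,-57)]: print(q,np.array([.5563,.4138])+r@np.array(q)/1000)
E
```

```text
t 2.4333 j [-6.4, 27.3, -43.1, 77.7, 18.4, 82.1, -121.8] p [0.526, 0.2959, 0.3397] yaw 17.03 tilt [0.0008, -1.0, 0.0005] F [0.8, -1.3, 0.7] M [-0.02, -0.05, -0.05] w 0.0658
[0.556, 0.414, 0.2, 16.62] -> [-63.6, 139.6, -103.9] [-0.0005, 0.0071, 0.0008]
[0.556, 0.414, 0.09, 16.62] -> [-63.7, 249.6, -104.0] [-0.0005, 0.0071, 0.0008]
[0.556, 0.414, 0.014, 16.62] -> [-63.8, 325.6, -104.0] [-0.0005, 0.0071, 0.0008]
[101  65  42  20 314] [123.06050955  75.82165605]
[196 219  42  13 463] [216.88768898 225.25917927]
[0.52496143 0.4555248  0.02      ] [0.50169378 0.45520931 0.02      ]
(11, 57) [0.55053715 0.47156495]
(-11, 57) [0.52945625 0.46527245]
(-11, 47) [0.53231647 0.45569022]
(-11, -57) [0.56206285 0.35603505]
```

>>> move_arm(
  targets=[
    {"dx": -20, "dy": 0, "dz": -34, "wx": 0, "wy": 0.007, "wz": 0},
    {"dx": -40, "dy": 5, "dz": -66, "wx": 0, "wy": 0.007, "wz": 0},
    {"dx": -56, "dy": 30, "dz": -92, "wx": 0, "wy": 0.007, "wz": 0},
    {"dx": -63.7, "dy": 65, "dz": -104, "wx": 0, "wy": 0.007, "wz": 0},
    {"dx": -63.7, "dy": 104, "dz": -104, "wx": 0, "wy": 0.007, "wz": 0},
    {"dx": -63.7, "dy": 144, "dz": -104, "wx": 0, "wy": 0.007, "wz": 0},
    {"dx": -63.7, "dy": 184, "dz": -104, "wx": 0, "wy": 0.007, "wz": 0},
    {"dx": -63.7, "dy": 220, "dz": -104, "wx": 0, "wy": 0.007, "wz": 0},
    {"dx": -63.7, "dy": 245, "dz": -104, "wx": 0, "wy": 0.007, "wz": 0},
    {"dx": -63.7, "dy": 250, "dz": -104, "wx": 0, "wy": 0.007, "wz": 0},
  ],
)

```text
clock: 3.27
tool_pos: [0.5541, 0.4096, 0.0843]
tool_rot: [[-0.958, -0.007, 0.287], [-0.287, -0.006, -0.958], [0.008, -1.0, 0.004]]
wrist_force: [-1.2, 0.2, 0.6]
gripper_width: 0.0664
```

```bash
python3 - <<'E'
from h import *
p,R=st()
rel(p,R,[(.5563,.4138,.014,16.62)])
a,d=capture('side');np.savez('side1.npz',im=a,d=d)
cv2.imwrite('pics/s1.png',cv2.resize(a[130:290,180:380],None,fx=4,fy=3.75,interpolation=cv2.INTER_CUBIC))
E
```

```text
t 3.2667 j [-19.0, 46.0, -37.0, 84.7, 30.0, 60.0, -136.3] p [0.5541, 0.4096, 0.0843] yaw 16.68 tilt [0.0082, -1.0, 0.0039] F [-1.2, 0.2, 0.6] M [-0.07, 0.09, 0.07] w 0.0664
[0.556, 0.414, 0.014, 16.62] -> [-3.9, 70.2, -3.7] [-0.0039, 0.0011, 0.0082]
```

View pics/s1.png

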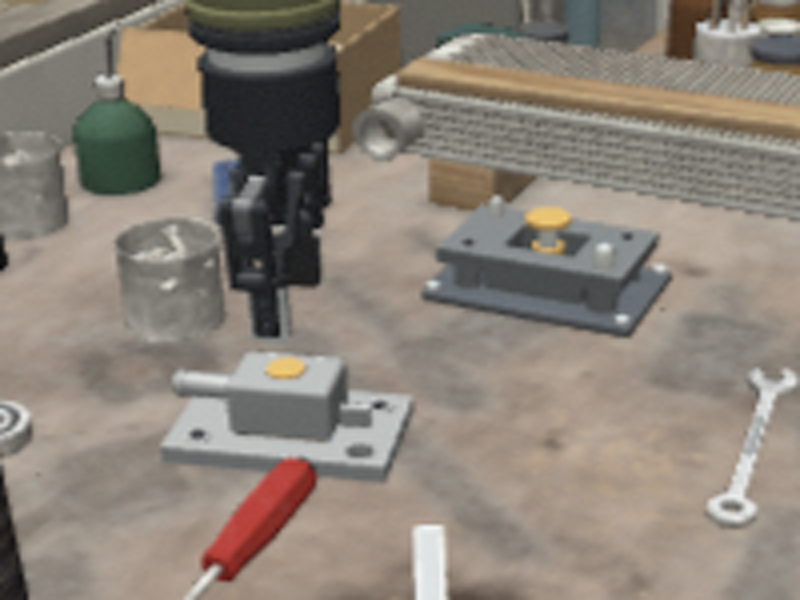

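>>> move_arm(
  targets=[
    {"dx": 0, "dy": 0, "dz": 0, "wx": 0, "wy": 0, "wz": 0},
    {"dx": 0, "dy": 0, "dz": 0, "wx": 0, "wy": 0, "wz": 0},
    {"dx": 0, "dy": 0, "dz": 0, "wx": 0, "wy": 0, "wz": 0},
  ],
)

```text
clock: 3.57
tool_pos: [0.5571, 0.4135, 0.0928]
tool_rot: [[-0.958, 0.003, 0.286], [-0.286, 0.003, -0.958], [-0.003, -1.0, -0.002]]
wrist_force: [-0.7, -0.2, -1.3]
gripper_width: 0.066
```

```bash
python3 - <<'E'
from h import *
p,R=st()
rel(p,R,[(.5563,.4138,.014,16.62)])
a,d=capture('side');b,e=capture('top')
q=lambda uv:((np.array(uv)-[180,130])*[4,3.75]).round(0)
print('tcp side',q(proj('side',p)),'tips',[q(proj('side',p+R@np.array([0,-.009,s*.033]))) for s in (1,-1)],'dome top',q(proj('side',[.5563,.4138,.0525])))
for n,im in (('side',a),('top',b)):
    u,v=proj(n,p).astype(int); im=im.copy()
    for s in (1,-1): 
        pt=proj(n,p+R@np.array([0,-.009,s*.033])); cv2.drawMarker(im,tuple(pt.round().astype(int).tolist()),(255,0,255),cv2.MARKER_CROSS,4,1)
    pt=proj(n,[.5563,.4138,.0525]); cv2.drawMarker(im,tuple(pt.round().astype(int).tolist()),(0,0,255),cv2.MARKER_CROSS,4,1)
    cv2.imwrite(f'pics/{n}2.png',cv2.resize(im[v-60:v+50,u-50:u+50],None,fx=4,fy=4,interpolation=cv2.INTER_CUBIC))
A=cv2.imread('pics/side2.png');B=cv2.imread('pics/top2.png');cv2.imwrite('pics/m2.png',np.hstack([A,B]))
E
```

```text
t 3.5667 j [-19.0, 45.5, -37.3, 84.2, 29.9, 60.2, -136.2] p [0.5571, 0.4135, 0.0928] yaw 16.64 tilt [-0.0034, -1.0, -0.0016] F [-0.7, -0.2, -1.3] M [-0.0, -0.04, -0.02] w 0.066
[0.556, 0.414, 0.014, 16.62] -> [0.9, 78.8, -0.4] [0.0016, 0.0004, -0.0034]
tcp side [280. 310.] tips [array([294., 274.]), array([263., 323.])] dome top [285. 366.]
```

View pics/m2.png

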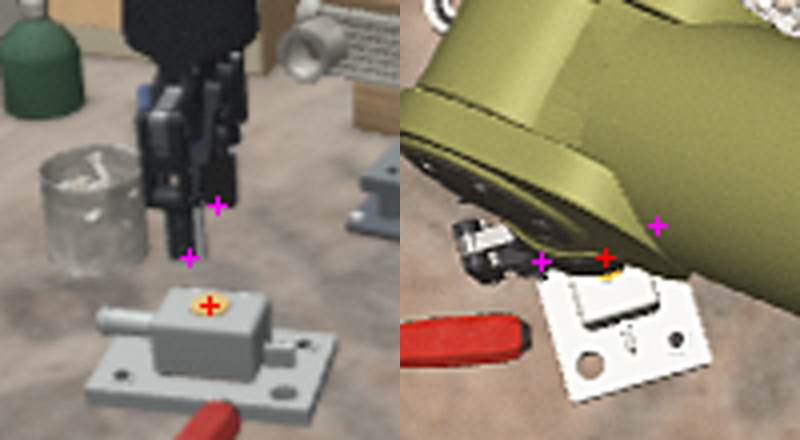

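>>> move_arm(
  targets=[
    {"dx": 0.3, "dy": 20, "dz": 0, "wx": 0, "wy": 0, "wz": 0},
    {"dx": 0.3, "dy": 38, "dz": 0, "wx": 0, "wy": 0, "wz": 0},
    {"dx": 0.3, "dy": 54, "dz": 0, "wx": 0, "wy": 0, "wz": 0},
    {"dx": 0.3, "dy": 66, "dz": 0, "wx": 0, "wy": 0, "wz": 0},
    {"dx": 0.3, "dy": 73, "dz": 0, "wx": 0, "wy": 0, "wz": 0},
    {"dx": 0.3, "dy": 76, "dz": 0, "wx": 0, "wy": 0, "wz": 0},
    {"dx": 0.3, "dy": 77, "dz": 0, "wx": 0, "wy": 0, "wz": 0},
    {"dx": 0.3, "dy": 77, "dz": 0, "wx": 0, "wy": 0, "wz": 0},
    {"dx": 0.3, "dy": 77, "dz": 0, "wx": 0, "wy": 0, "wz": 0},
  ],
)

```text
clock: 4.42
tool_pos: [0.5563, 0.4127, 0.0142]
tool_rot: [[-0.958, 0.001, 0.287], [-0.287, 0.001, -0.958], [-0.001, -1.0, -0.001]]
wrist_force: [-0.8, 0.6, 0.8]
gripper_width: 0.0661
```

```bash
python3 - <<'E'
from h import *
p,R=st()
rel(p,R,[(.5563,.4138,.014,16.62)])
a,d=capture('side')
for n,im in (('side',a),):
    u,v=proj(n,p).astype(int); im=im.copy()
    cv2.imwrite(f'pics/{n}3.png',cv2.resize(im[v-60:v+50,u-60:u+60],None,fx=5,fy=5,interpolation=cv2.INTER_CUBIC))
E
```

```text
t 4.4167 j [-20.1, 50.3, -34.7, 87.7, 33.4, 52.6, -139.1] p [0.5563, 0.4127, 0.0142] yaw 16.66 tilt [-0.0012, -1.0, -0.0006] F [-0.8, 0.6, 0.8] M [-0.01, -0.02, -0.02] w 0.0661
[0.556, 0.414, 0.014, 16.62] -> [-0.3, 0.2, -1.0] [0.0006, 0.0007, -0.0012]
```

View pics/side3.png

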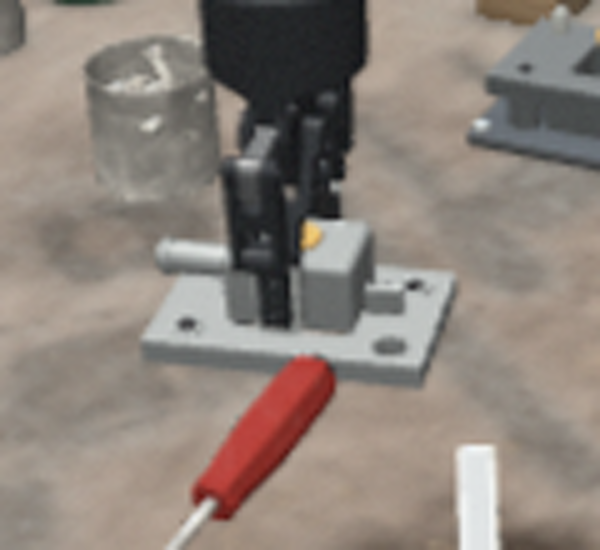

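>>> move_arm(
  targets=[
    {"dx": 0, "dy": 0, "dz": -0.5, "wx": 0, "wy": 0, "wz": 0},
    {"dx": 0, "dy": 0, "dz": -0.5, "wx": 0, "wy": 0, "wz": 0},
    {"dx": 0, "dy": 0, "dz": -0.5, "wx": 0, "wy": 0, "wz": 0},
    {"dx": 0, "dy": 0, "dz": -0.5, "wx": 0, "wy": 0, "wz": 0},
    {"dx": 0, "dy": 0, "dz": -0.5, "wx": 0, "wy": 0, "wz": 0},
    {"dx": 0, "dy": 0, "dz": -0.5, "wx": 0, "wy": 0, "wz": 0},
  ],
  claw=40,
  squeeze=55,
)

```text
clock: 4.97
tool_pos: [0.556, 0.4133, 0.0142]
tool_rot: [[-0.958, 0.001, 0.287], [-0.287, 0.001, -0.958], [-0.001, -1.0, -0.001]]
wrist_force: [-0.1, -0.3, 5.5]
gripper_width: 0.0456
```

```bash
python3 - <<'E'
from h import *
p,R=st()
E
```

```text
t 4.9667 j [-20.2, 50.3, -34.7, 87.7, 33.4, 52.6, -139.1] p [0.556, 0.4133, 0.0142] yaw 16.67 tilt [-0.0012, -1.0, -0.0008] F [-0.1, -0.3, 5.5] M [-0.02, 0.11, -0.04] w 0.0456
```

>>> move_arm(
  targets=[
    {"dx": 0, "dy": -8, "dz": 0, "wx": 0, "wy": 0, "wz": 0},
    {"dx": 0, "dy": -25, "dz": 0, "wx": 0, "wy": 0, "wz": 0},
    {"dx": 0, "dy": -50, "dz": 0, "wx": 0, "wy": 0, "wz": 0},
    {"dx": 0, "dy": -80, "dz": 0, "wx": 0, "wy": 0, "wz": 0},
    {"dx": 0, "dy": -105, "dz": 0, "wx": 0, "wy": 0, "wz": 0},
    {"dx": 0, "dy": -118, "dz": 0, "wx": 0, "wy": 0, "wz": 0},
    {"dx": 0, "dy": -120, "dz": 0, "wx": 0, "wy": 0, "wz": 0},
    {"dx": 0, "dy": -120, "dz": 0, "wx": 0, "wy": 0, "wz": 0},
  ],
)

```text
clock: 5.63
tool_pos: [0.5558, 0.4124, 0.1332]
tool_rot: [[-0.958, 0.0, 0.287], [-0.287, -0.0, -0.958], [-0.0, -1.0, 0.0]]
wrist_force: [0.0, -0.2, -3.2]
gripper_width: 0.0456
```

```bash
python3 - <<'E'
from h import *
p,R=st()
rel(p,R,[(.4976,.1598,.134,3.07)])
a,d=capture('side')
for n,im in (('side',a),):
    u,v=proj(n,p).astype(int); im=im.copy()
    cv2.imwrite(f'pics/{n}4.png',cv2.resize(im[v-60:v+50,u-60:u+60],None,fx=5,fy=5,interpolation=cv2.INTER_CUBIC))
E
```

```text
t 5.6333 j [-18.6, 43.3, -38.3, 81.8, 28.1, 64.6, -134.8] p [0.5558, 0.4124, 0.1332] yaw 16.65 tilt [-0.0003, -1.0, 0.0004] F [0.0, -0.2, -3.2] M [-0.0, -0.0, -0.03] w 0.0456
[0.498, 0.16, 0.134, 3.07] -> [128.1, -0.7, 225.4] [-0.0003, 0.237, -0.0003]
```

View pics/side4.png

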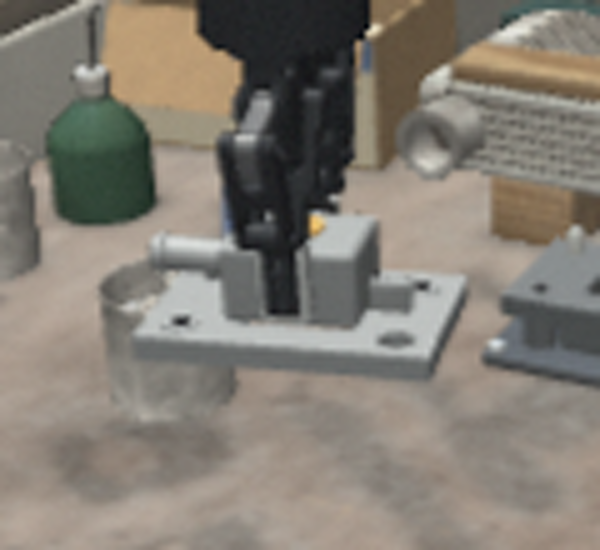

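>>> move_arm(
  targets=[
    {"dx": 8, "dy": 0, "dz": 14, "wx": 0, "wy": 0.015, "wz": 0},
    {"dx": 24, "dy": 0, "dz": 42, "wx": 0, "wy": 0.045, "wz": 0},
    {"dx": 43, "dy": 0, "dz": 76, "wx": 0, "wy": 0.08, "wz": 0},
    {"dx": 62, "dy": 0, "dz": 110, "wx": 0, "wy": 0.115, "wz": 0},
    {"dx": 81, "dy": 0, "dz": 143, "wx": 0, "wy": 0.15, "wz": 0},
    {"dx": 99, "dy": 0, "dz": 175, "wx": 0, "wy": 0.185, "wz": 0},
    {"dx": 115, "dy": 0, "dz": 203, "wx": 0, "wy": 0.215, "wz": 0},
    {"dx": 125, "dy": 0, "dz": 220, "wx": 0, "wy": 0.232, "wz": 0},
    {"dx": 128.1, "dy": 0, "dz": 225.4, "wx": 0, "wy": 0.237, "wz": 0},
    {"dx": 128.1, "dy": 0, "dz": 225.4, "wx": 0, "wy": 0.237, "wz": 0},
  ],
)

```text
clock: 6.52
tool_pos: [0.4967, 0.1572, 0.1318]
tool_rot: [[-0.999, -0.003, 0.051], [-0.051, -0.002, -0.999], [0.003, -1.0, 0.002]]
wrist_force: [0.8, 0.8, -2.7]
gripper_width: 0.045
```

>>> move_arm(
  targets=[
    {"dx": 0, "dy": 10, "dz": 0, "wx": 0, "wy": 0, "wz": 0},
    {"dx": 0, "dy": 20, "dz": 0, "wx": 0, "wy": 0, "wz": 0},
    {"dx": 0, "dy": 25, "dz": 0, "wx": 0, "wy": 0, "wz": 0},
    {"dx": 0, "dy": 25, "dz": 0, "wx": 0, "wy": 0, "wz": 0},
    {"dx": 0, "dy": 25, "dz": 0, "wx": 0, "wy": 0, "wz": 0},
    {"dx": 0, "dy": 25, "dz": 0, "wx": 0, "wy": 0, "wz": 0},
  ],
)

```text
clock: 7.02
tool_pos: [0.4976, 0.1609, 0.1082]
tool_rot: [[-0.998, -0.0, 0.055], [-0.055, 0.0, -0.998], [0.0, -1.0, -0.0]]
wrist_force: [0.7, -0.7, -3.2]
gripper_width: 0.0455
```

```bash
python3 - <<'E'
from h import *
p,R=st()
rel(p,R,[(.4976,.1598,.1,3.07)])
c=[]
for n in ('side','top'):
    im,d=capture(n); np.savez(n+'5.npz',im=im,d=d)
    u,v=proj(n,p).astype(int); c.append(cv2.resize(im[v-60:v+60,u-50:u+50],None,fx=4,fy=4,interpolation=cv2.INTER_CUBIC)); print(n,u,v)
cv2.imwrite(f'pics/m5.png',np.hstack(c))
E
```

```text
t 7.0167 j [3.9, 31.5, -36.8, 110.5, 25.6, 46.3, -133.9] p [0.4976, 0.1609, 0.1082] yaw 3.15 tilt [0.0002, -1.0, -0.0004] F [0.7, -0.7, -3.2] M [-0.01, 0.05, -0.02] w 0.0455
[0.498, 0.16, 0.1, 3.07] -> [0.1, 8.2, 1.1] [0.0004, 0.0013, 0.0002]
side 317 172
top 374 227
```

View pics/m5.png

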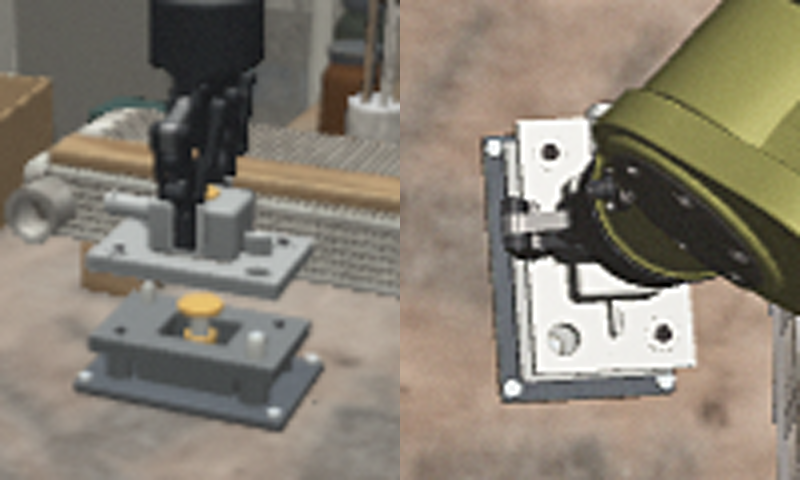

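```bash
cat >> h.py <<'E'
def outline(n,x,y,yaw,z,pts): 
    a=np.radians(yaw);r=np.array([[np.cos(a),-np.sin(a)],[np.sin(a),np.cos(a)]])
    return np.array([proj(n,[*(np.array([x,y])+r@np.array(q)/1000),z]) for q in pts])
RECT=[(68,42),(-68,42),(-68,-42),(68,-42)]
circ=lambda cx,cy,r:[(cx+r*np.cos(t),cy+r*np.sin(t)) for t in np.linspace(0,2*np.pi,24)]
def overlay(n,im,items,win,fx):
    u0,v0,u1,v1=win; b=cv2.resize(im[v0:v1,u0:u1],None,fx=fx,fy=fx,interpolation=cv2.INTER_CUBIC)
    for (x,y,yaw,z,pts,col) in items:
        q=(outline(n,x,y,yaw,z,pts)-[u0,v0]+.5)*fx-.5
        cv2.polylines(b,[(q*16).round().astype(np.int32)],True,col,1,cv2.LINE_AA,4)
    return b
E
python3 - <<'E'
from h import *
p,R=st(); yaw=3.15
zb=p[2]-.0142
f={n:np.load(n+'5.npz')['im'] for n in('top','side')}
cov=[(p[0],p[1],yaw,zb+.012,RECT,(0,0,255)),(p[0],p[1],yaw,zb+.012,circ(-50,26,8),(0,0,255)),(p[0],p[1],yaw,zb+.012,circ(50,-26,6),(0,0,255)),(p[0],p[1],yaw,zb,RECT,(255,0,255))]
L=(.4976,.1598,3.07)
low=[(*L,.044,RECT,(0,255,0)),(*L,.044,circ(-50,26,7),(0,255,0)),(*L,.060,circ(-50,26,4),(0,255,0)),(*L,.060,circ(50,-26,2),(0,255,0)),(*L,.064,circ(0,0,16),(0,255,0))]
cv2.imwrite('pics/ot.png',overlay('top',f['top'],cov+low,(335,185,410,275),8)[:600])
cv2.imwrite('pics/os.png',overlay('side',f['side'],cov+low,(280,155,360,225),8)[:600])
E
```

```text
t 7.1167 j [3.9, 31.4, -36.8, 110.5, 25.6, 46.3, -133.9] p [0.4978, 0.1605, 0.1085] yaw 3.11 tilt [-0.0005, -1.0, -0.0003] F [-0.9, -0.4, -2.9] M [-0.03, 0.01, 0.03] w 0.0456
```

View pics/ot.png

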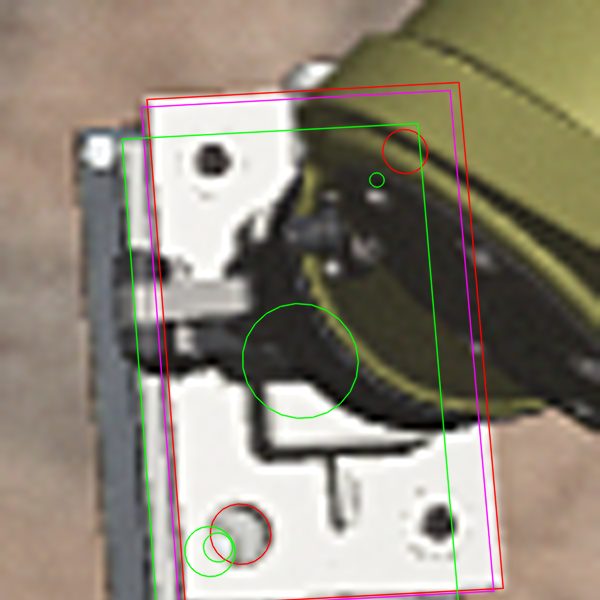

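View pics/os.png

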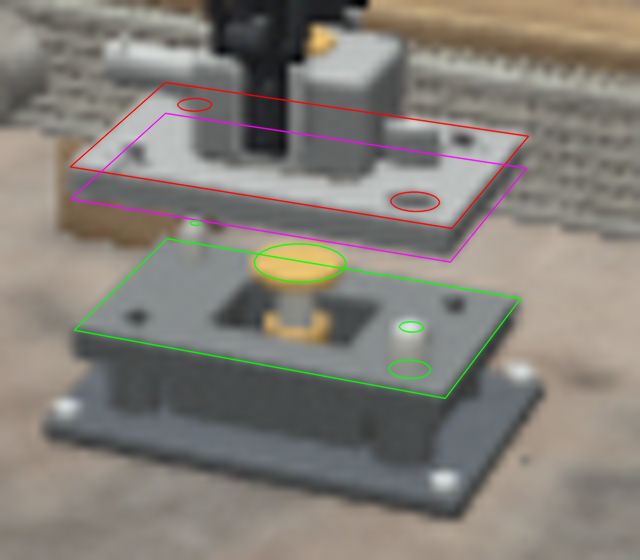

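```bash
python3 - <<'E'
from h import *
p,R=st(); zb=p[2]-.0142; z=zb+.012
im=np.load('top5.npz')['im']; c=(p[0],p[1])
for thr in (200,215,225):
    r=rect('top',im,z,c); hsv=cv2.cvtColor(r,cv2.COLOR_BGR2HSV)
    m=((hsv[...,1]<30)&(hsv[...,2]>=thr)).astype(np.uint8)
    cs,_=cv2.findContours(m,cv2.RETR_EXTERNAL,cv2.CHAIN_APPROX_NONE)
    k=np.vstack([q[:,0] for q in cs if cv2.contourArea(q)>4000])
    pts=px2w(k,c)
    for sc in (.0005,.001):
        x,s=fitrect(pts,[*c,np.radians(3.1)],scale=sc); print(thr,sc,x[:2].round(4),np.degrees(x[2]).round(2),'inl',np.mean(np.abs(s)<.001),len(s),'d mm',((x[:2]-p[:2])*1000).round(2))
# residual by edge
    a=x[2];q=(pts-x[:2])@np.array([[np.cos(a),-np.sin(a)],[np.sin(a),np.cos(a)]])*1000
    for nm,mm,v in [('+y',(q[:,1]>40)&(q[:,1]<44),q[:,1]),('-y',(q[:,1]<-40)&(q[:,1]>-44),q[:,1]),('+x',(q[:,0]>66)&(q[:,0]<70),q[:,0]),('-x',(q[:,0]<-66)&(q[:,0]>-70),q[:,0])]: print('  ',nm,mm.sum(),v[mm].mean().round(2) if mm.any() else None)
# hole: grey/dark blob near expected
r=rect('top',im,z,c); g=cv2.cvtColor(r,cv2.COLOR_BGR2GRAY)
a=np.radians(3.11);w=np.array(c)+np.array([[np.cos(a),-np.sin(a)],[np.sin(a),np.cos(a)]])@np.array([-.05,.026])
col=int((c[1]+.11-w[1])*4000);row=int((c[0]+.11-w[0])*4000)
g2=g[row-50:row+50,col-50:col+50]; m=(g2<222).astype(np.uint8)
n,l,s_,ce=cv2.connectedComponentsWithStats(m)
i=1+np.argmax(s_[1:,4]); print('hole',s_[i],'offset mm from pred (x,y)',((50-ce[i][1])/4).round(2),((50-ce[i][0])/4).round(2))
E
```

```text
t 7.1167 j [3.9, 31.4, -36.8, 110.5, 25.6, 46.3, -133.9] p [0.4978, 0.1605, 0.1085] yaw 3.11 tilt [-0.0005, -1.0, -0.0003] F [-0.9, -0.4, -2.9] M [-0.03, 0.01, 0.03] w 0.0456
200 0.0005 [0.498  0.1599] 2.94 inl 0.42094284522319564 2397 d mm [ 0.16 -0.61]
200 0.001 [0.4979 0.1599] 2.9 inl 0.42261159783062163 2397 d mm [ 0.06 -0.67]
   +y 428 41.86
   -y 180 -41.61
   +x 157 67.81
   -x 413 -67.91
215 0.0005 [0.4984 0.1598] 2.92 inl 0.43676148796498904 2285 d mm [ 0.56 -0.78]
215 0.001 [0.4983 0.1597] 2.9 inl 0.43719912472647704 2285 d mm [ 0.49 -0.81]
   +y 426 41.77
   -y 179 -41.33
   +x 151 67.31
   -x 377 -67.79
225 0.0005 [0.4988 0.1595] 2.96 inl 0.34285714285714286 2275 d mm [ 0.96 -1.07]
225 0.001 [0.4987 0.1595] 2.86 inl 0.34813186813186814 2275 d mm [ 0.83 -0.98]
   +y 427 41.74
   -y 174 -40.87
   +x 146 66.75
   -x 340 -67.66
hole [  14   15   74   74 4001] offset mm from pred (x,y) -0.02 -0.48
```

>>> move_arm(
  targets=[
    {"dx": 0.3, "dy": 8, "dz": 0, "wx": 0, "wy": -0.002, "wz": 0},
    {"dx": 0.3, "dy": 18, "dz": 0, "wx": 0, "wy": -0.002, "wz": 0},
    {"dx": 0.3, "dy": 26, "dz": 0, "wx": 0, "wy": -0.002, "wz": 0},
    {"dx": 0.3, "dy": 30, "dz": 0, "wx": 0, "wy": -0.002, "wz": 0},
    {"dx": 0.3, "dy": 32, "dz": 0, "wx": 0, "wy": -0.002, "wz": 0},
    {"dx": 0.3, "dy": 32, "dz": 0, "wx": 0, "wy": -0.002, "wz": 0},
    {"dx": 0.3, "dy": 32, "dz": 0, "wx": 0, "wy": -0.002, "wz": 0},
    {"dx": 0.3, "dy": 32, "dz": 0, "wx": 0, "wy": -0.002, "wz": 0},
  ],
)

```text
clock: 7.78
tool_pos: [0.4976, 0.1602, 0.0765]
tool_rot: [[-0.998, 0.0, 0.056], [-0.056, 0.0, -0.998], [-0.0, -1.0, -0.0]]
wrist_force: [0.9, 1.0, -3.3]
gripper_width: 0.0454
```

```bash
python3 - <<'E'
from h import *
p,R=st()
yaw=np.degrees(np.arctan2(-R[1,0],-R[0,0])); zb=p[2]-.0142
f={}
for n in('top','side'): f[n],d=capture(n); np.savez(n+'6.npz',im=f[n],d=d)
cx,cy,cyaw=p[0]+.0002,p[1]-.0006,yaw-.15
cov=[(cx,cy,cyaw,zb+.012,RECT,(0,0,255)),(cx,cy,cyaw,zb+.012,circ(-50,26,8),(0,0,255))]
L=(.4976,.1598,3.07)
low=[(*L,.044,RECT,(0,255,0)),(*L,.060,circ(-50,26,4),(0,255,0))]
a=overlay('top',f['top'],cov+low,(340,190,400,270),7)
b=overlay('side',f['side'],[],(280,155,360,235),7)
cv2.imwrite('pics/m6.png',np.hstack([a[:560,:350],b[:560,:450]]))
E
```

```text
t 7.7833 j [2.4, 33.8, -34.9, 112.4, 28.2, 42.3, -136.1] p [0.4976, 0.1602, 0.0765] yaw 3.2 tilt [-0.0004, -1.0, -0.0002] F [0.9, 1.0, -3.3] M [0.0, 0.03, -0.0] w 0.0454
```

View pics/m6.png

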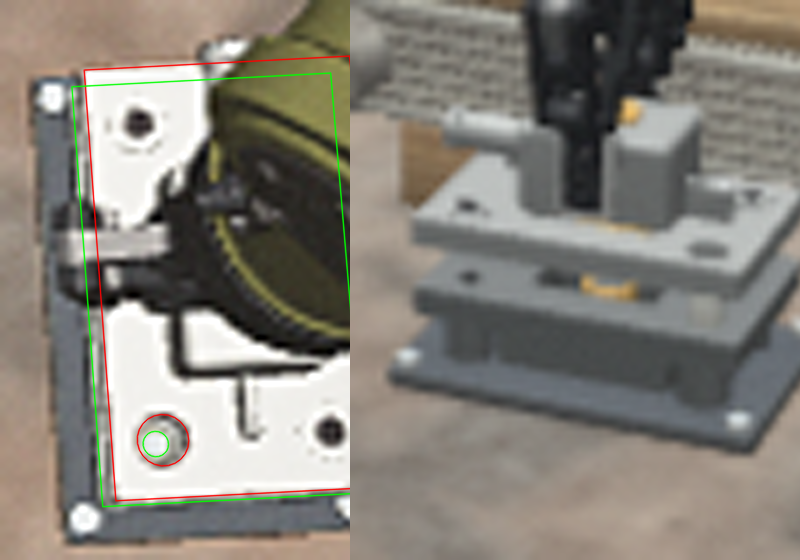

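>>> move_arm(
  targets=[
    {"dx": 0, "dy": 2, "dz": 0, "wx": 0, "wy": 0, "wz": 0},
    {"dx": 0, "dy": 4, "dz": 0, "wx": 0, "wy": 0, "wz": 0},
    {"dx": 0, "dy": 6, "dz": 0, "wx": 0, "wy": 0, "wz": 0},
    {"dx": 0, "dy": 6, "dz": 0, "wx": 0, "wy": 0, "wz": 0},
    {"dx": 0, "dy": 6, "dz": 0, "wx": 0, "wy": 0, "wz": 0},
  ],
)

```text
clock: 8.3
tool_pos: [0.4973, 0.16, 0.0701]
tool_rot: [[-0.998, -0.0, 0.056], [-0.056, -0.0, -0.998], [0.0, -1.0, 0.0]]
wrist_force: [0.2, 0.5, -3.3]
gripper_width: 0.0451
```

>>> move_arm(
  targets=[
    {"dx": 0, "dy": 1.5, "dz": 0, "wx": 0, "wy": 0, "wz": 0},
    {"dx": 0, "dy": 3, "dz": 0, "wx": 0, "wy": 0, "wz": 0},
    {"dx": 0, "dy": 3.5, "dz": 0, "wx": 0, "wy": 0, "wz": 0},
    {"dx": 0, "dy": 3.5, "dz": 0, "wx": 0, "wy": 0, "wz": 0},
    {"dx": 0, "dy": 3.5, "dz": 0, "wx": 0, "wy": 0, "wz": 0},
  ],
)

```text
clock: 8.72
tool_pos: [0.4973, 0.1601, 0.0667]
tool_rot: [[-0.998, -0.0, 0.056], [-0.056, 0.0, -0.998], [0.0, -1.0, -0.0]]
wrist_force: [0.1, 0.1, -3.0]
gripper_width: 0.0452
```

>>> move_arm(
  targets=[
    {"dx": 0, "dy": 1, "dz": 0, "wx": 0, "wy": 0, "wz": 0},
    {"dx": 0, "dy": 2.5, "dz": 0, "wx": 0, "wy": 0, "wz": 0},
    {"dx": 0, "dy": 4, "dz": 0, "wx": 0, "wy": 0, "wz": 0},
    {"dx": 0, "dy": 4.5, "dz": 0, "wx": 0, "wy": 0, "wz": 0},
    {"dx": 0, "dy": 4.5, "dz": 0, "wx": 0, "wy": 0, "wz": 0},
    {"dx": 0, "dy": 4.5, "dz": 0, "wx": 0, "wy": 0, "wz": 0},
  ],
)

```text
clock: 9.22
tool_pos: [0.4975, 0.1601, 0.0626]
tool_rot: [[-0.998, 0.0, 0.056], [-0.056, 0.0, -0.998], [-0.0, -1.0, -0.0]]
wrist_force: [-1.4, -1.2, 5.1]
gripper_width: 0.0453
```

```bash
python3 - <<'E'
from h import *
p,R=st()
f={}
for n in('top','side'): f[n],d=capture(n); np.savez(n+'7.npz',im=f[n],d=d)
a=overlay('top',f['top'],[],(340,190,400,270),7)
b=overlay('side',f['side'],[],(280,155,360,235),7)
cv2.imwrite('pics/m7.png',np.hstack([a[:560,:350],b[:560,:450]]))
E
```

```text
t 9.2167 j [1.7, 34.9, -33.9, 113.2, 29.4, 40.6, -137.1] p [0.4975, 0.1601, 0.0626] yaw 3.19 tilt [-0.0004, -1.0, -0.0] F [-1.4, -1.2, 5.1] M [-0.17, 0.34, 0.01] w 0.0453
```

View pics/m7.png

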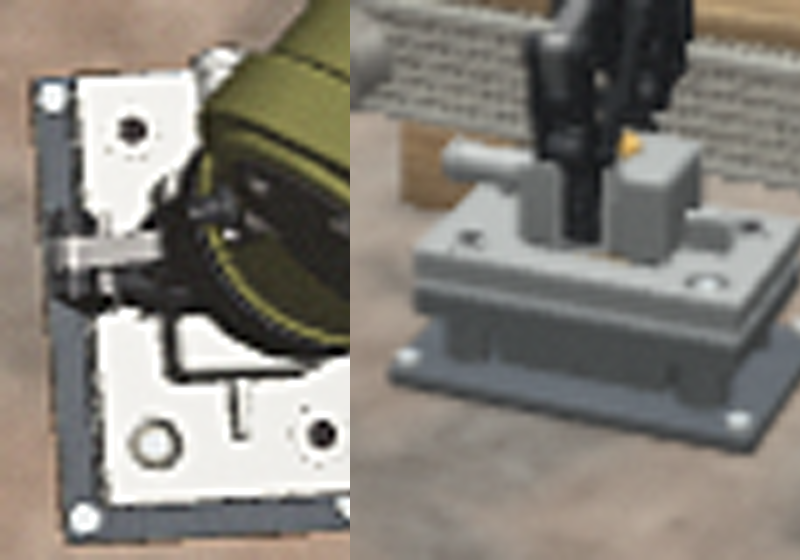

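>>> move_arm(
  targets=[
    {"dx": 0, "dy": 1, "dz": 0, "wx": 0, "wy": 0, "wz": 0},
    {"dx": 0, "dy": 2, "dz": 0, "wx": 0, "wy": 0, "wz": 0},
    {"dx": 0, "dy": 3, "dz": 0, "wx": 0, "wy": 0, "wz": 0},
    {"dx": 0, "dy": 3.6, "dz": 0, "wx": 0, "wy": 0, "wz": 0},
    {"dx": 0, "dy": 3.6, "dz": 0, "wx": 0, "wy": 0, "wz": 0},
    {"dx": 0, "dy": 3.6, "dz": 0, "wx": 0, "wy": 0, "wz": 0},
  ],
)

```text
clock: 9.82
tool_pos: [0.4975, 0.1602, 0.0592]
tool_rot: [[-0.998, 0.001, 0.056], [-0.056, -0.0, -0.998], [-0.001, -1.0, 0.0]]
wrist_force: [-2.6, -0.9, 7.8]
gripper_width: 0.045
```

>>> move_arm(
  targets=[
    {"dx": 0, "dy": 0.5, "dz": 0, "wx": 0, "wy": 0, "wz": 0},
    {"dx": 0, "dy": 0.5, "dz": 0, "wx": 0, "wy": 0, "wz": 0},
    {"dx": 0, "dy": 0.5, "dz": 0, "wx": 0, "wy": 0, "wz": 0},
  ],
)

```text
clock: 10.07
tool_pos: [0.4975, 0.1601, 0.0587]
tool_rot: [[-0.998, 0.001, 0.056], [-0.056, -0.0, -0.998], [-0.001, -1.0, 0.0]]
wrist_force: [-2.9, -1.6, 8.4]
gripper_width: 0.0452
```

```bash
python3 - <<'E'
from h import *
p,R=st()
E
```

```text
t 10.0667 j [1.5, 35.2, -33.6, 113.4, 29.8, 40.1, -137.5] p [0.4975, 0.1601, 0.0587] yaw 3.2 tilt [-0.0006, -1.0, 0.0001] F [-2.9, -1.6, 8.4] M [-0.24, 0.48, -0.05] w 0.0452
```

>>> move_arm(
  targets=[
    {"dx": 0, "dy": 0.4, "dz": 0, "wx": 0, "wy": 0, "wz": 0},
    {"dx": 0, "dy": 0.8, "dz": 0, "wx": 0, "wy": 0, "wz": 0},
    {"dx": 0, "dy": 0.8, "dz": 0, "wx": 0, "wy": 0, "wz": 0},
  ],
)

```text
clock: 10.32
tool_pos: [0.4975, 0.1601, 0.0581]
tool_rot: [[-0.998, 0.001, 0.056], [-0.056, -0.0, -0.998], [-0.001, -1.0, 0.0]]
wrist_force: [-3.4, -2.0, 9.3]
gripper_width: 0.0453
```

>>> move_arm(
  targets=[
    {"dx": 0, "dy": 0.5, "dz": 0, "wx": 0, "wy": 0, "wz": 0},
    {"dx": 0, "dy": 0.5, "dz": 0, "wx": 0, "wy": 0, "wz": 0},
    {"dx": 0, "dy": 0.5, "dz": 0, "wx": 0, "wy": 0, "wz": 0},
  ],
)

```text
clock: 10.57
tool_pos: [0.4975, 0.1601, 0.0581]
tool_rot: [[-0.998, 0.001, 0.056], [-0.056, -0.0, -0.998], [-0.001, -1.0, 0.0]]
wrist_force: [-4.9, -2.2, 16.0]
gripper_width: 0.0452
```

```bash
python3 - <<'E'
from h import *
p,R=st()
E
```

```text
t 10.5667 j [1.4, 35.2, -33.5, 113.5, 29.9, 39.9, -137.6] p [0.4975, 0.1601, 0.0581] yaw 3.19 tilt [-0.0012, -1.0, 0.0004] F [-4.9, -2.2, 16.0] M [-0.27, 0.87, -0.02] w 0.0452
```

>>> move_arm(
  targets=[
    {"dx": 0.3, "dy": 0.4, "dz": -0.1, "wx": 0, "wy": 0, "wz": 0},
    {"dx": 0.3, "dy": 0.8, "dz": -0.1, "wx": 0, "wy": 0, "wz": 0},
    {"dx": 0.3, "dy": 0.8, "dz": -0.1, "wx": 0, "wy": 0, "wz": 0},
    {"dx": 0.3, "dy": 0.8, "dz": -0.1, "wx": 0, "wy": 0, "wz": 0},
  ],
  squeeze=60,
)

```text
clock: 10.9
tool_pos: [0.4975, 0.1601, 0.058]
tool_rot: [[-0.998, 0.002, 0.056], [-0.056, -0.001, -0.998], [-0.002, -1.0, 0.001]]
wrist_force: [-5.7, -4.2, 25.0]
gripper_width: 0.0452
```

```bash
python3 - <<'E'
from h import *
p,R=st()
f={}
for n in('top','side'): f[n],d=capture(n); np.savez(n+'8.npz',im=f[n],d=d)
a=overlay('top',f['top'],[],(340,190,400,270),7)
b=overlay('side',f['side'],[],(280,155,360,235),7)
cv2.imwrite('pics/m8.png',np.hstack([a[:560,:350],b[:560,:450]]))
st()
E
```

```text
t 10.9 j [1.4, 35.2, -33.5, 113.5, 29.9, 39.9, -137.6] p [0.4975, 0.1601, 0.058] yaw 3.19 tilt [-0.0023, -1.0, 0.0008] F [-5.7, -4.2, 25.0] M [-0.49, 1.32, 0.09] w 0.0452
t 11.0 j [1.4, 35.2, -33.5, 113.5, 29.9, 39.9, -137.6] p [0.4975, 0.1601, 0.058] yaw 3.19 tilt [-0.0023, -1.0, 0.0007] F [-5.0, -4.9, 24.3] M [-0.46, 1.39, 0.07] w 0.0451
```

View pics/m8.png

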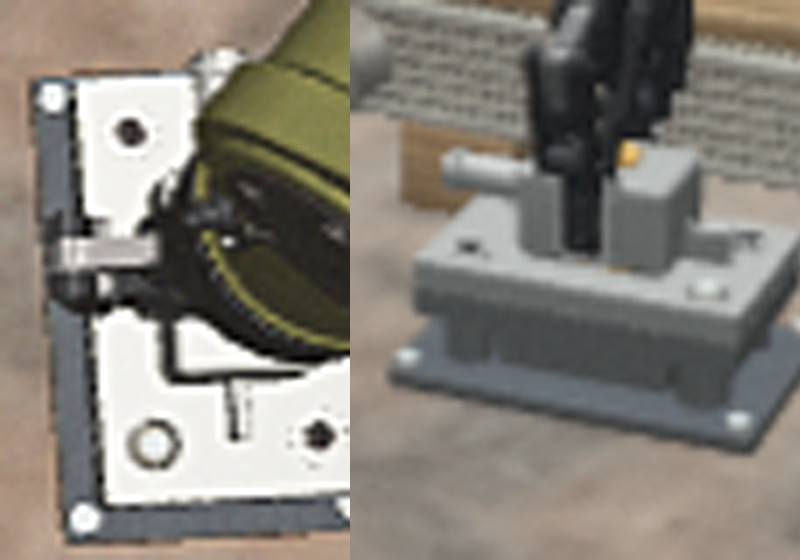

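>>> move_arm(
  targets=[
    {"dx": 0.2, "dy": 0, "dz": 0.2, "wx": -0.0005, "wy": 0, "wz": -0.002},
    {"dx": 0.4, "dy": 0, "dz": 0.4, "wx": -0.001, "wy": 0, "wz": -0.004},
    {"dx": 0.4, "dy": 0, "dz": 0.4, "wx": -0.001, "wy": 0, "wz": -0.004},
    {"dx": 0.4, "dy": 0, "dz": 0.4, "wx": -0.001, "wy": 0, "wz": -0.004},
  ],
)

```text
clock: 11.33
tool_pos: [0.4974, 0.1601, 0.058]
tool_rot: [[-0.998, -0.001, 0.056], [-0.056, 0.001, -0.998], [0.001, -1.0, -0.001]]
wrist_force: [-5.6, -2.0, 22.2]
gripper_width: 0.0452
```

```bash
python3 - <<'E'
from h import *
p,R=st()
E
```

```text
t 11.3333 j [1.5, 35.3, -33.7, 113.4, 29.7, 40.1, -137.4] p [0.4974, 0.1601, 0.058] yaw 3.2 tilt [0.0011, -1.0, -0.0008] F [-5.6, -2.0, 22.2] M [-0.64, 0.83, 0.04] w 0.0452
```

>>> move_arm(
  targets=[
    {"dx": 0.3, "dy": 0.3, "dz": 0.1, "wx": 0, "wy": 0, "wz": 0.001},
    {"dx": 0.3, "dy": 0.8, "dz": 0.1, "wx": 0, "wy": 0, "wz": 0.002},
    {"dx": 0.3, "dy": 0.8, "dz": 0.1, "wx": 0, "wy": 0, "wz": 0.002},
    {"dx": 0.3, "dy": 0.8, "dz": 0.1, "wx": 0, "wy": 0, "wz": 0.002},
    {"dx": 0.3, "dy": 0.8, "dz": 0.1, "wx": 0, "wy": 0, "wz": 0.002},
  ],
  squeeze=65,
)

```text
clock: 11.75
tool_pos: [0.4975, 0.1601, 0.058]
tool_rot: [[-0.998, 0.002, 0.056], [-0.056, 0.001, -0.998], [-0.002, -1.0, -0.001]]
wrist_force: [-6.7, -2.9, 32.0]
gripper_width: 0.0451
```

```bash
python3 - <<'E'
from h import *
p,R=st()
E
```

```text
t 11.75 j [1.5, 35.2, -33.6, 113.5, 29.9, 39.8, -137.6] p [0.4975, 0.1601, 0.058] yaw 3.2 tilt [-0.0021, -1.0, -0.0007] F [-6.7, -2.9, 32.0] M [-0.86, 1.31, -0.04] w 0.0451
```

>>> move_arm(
  targets=[
    {"dx": 0.3, "dy": 0, "dz": 0.1, "wx": 0, "wy": 0, "wz": -0.001},
    {"dx": 0.3, "dy": 0, "dz": 0.1, "wx": 0, "wy": 0, "wz": -0.001},
    {"dx": 0.3, "dy": 0, "dz": 0.1, "wx": 0, "wy": 0, "wz": -0.001},
    {"dx": 0.3, "dy": 0, "dz": 0.1, "wx": 0, "wy": 0, "wz": -0.001},
    {"dx": 0.3, "dy": 0, "dz": 0.1, "wx": 0, "wy": 0, "wz": -0.001},
    {"dx": 0.3, "dy": 0, "dz": 0.1, "wx": 0, "wy": 0, "wz": -0.001},
  ],
)

```text
clock: 12.25
tool_pos: [0.4975, 0.1601, 0.058]
tool_rot: [[-0.998, 0.001, 0.056], [-0.056, 0.001, -0.998], [-0.002, -1.0, -0.001]]
wrist_force: [-5.4, -2.3, 29.6]
gripper_width: 0.0456
```

```bash
python3 - <<'E'
from h import *
p,R=st()
f={}
for n in('top','side'): f[n],d=capture(n)
a=f['top'][100:345,220:420];b=overlay('side',f['side'],[],(285,165,355,230),8)
cv2.imwrite('pics/m9.png',np.hstack([cv2.resize(a,None,fx=1.2,fy=1.2)[:294],cv2.resize(b,None,fx=294/b.shape[0],fy=294/b.shape[0])]))
cv2.imwrite('pics/s9.png',b)
L=(.4976,.1598,3.07)
im=f['top'];z=.056;c=L[:2]
r=rect('top',im,z,c); hsv=cv2.cvtColor(r,cv2.COLOR_BGR2HSV)
m=((hsv[...,1]<30)&(hsv[...,2]>=215)).astype(np.uint8)
cs,_=cv2.findContours(m,cv2.RETR_EXTERNAL,cv2.CHAIN_APPROX_NONE)
k=np.vstack([q[:,0] for q in cs if cv2.contourArea(q)>4000])
x,s=fitrect(px2w(k,c),[*c,np.radians(3.1)]);print('cover',x[:2].round(4),np.degrees(x[2]))
st()
E
```

```text
t 12.25 j [1.5, 35.2, -33.6, 113.5, 29.8, 39.9, -137.5] p [0.4975, 0.1601, 0.058] yaw 3.2 tilt [-0.0015, -1.0, -0.0009] F [-5.4, -2.3, 29.6] M [-0.85, 1.1, -0.01] w 0.0456
cover [0.4981 0.1593] 3.0546289090292786
t 12.35 j [1.5, 35.2, -33.6, 113.5, 29.8, 39.9, -137.5] p [0.4975, 0.1601, 0.058] yaw 3.2 tilt [-0.0016, -1.0, -0.001] F [-5.0, -3.3, 29.5] M [-0.88, 1.14, 0.01] w 0.0456
```

View pics/m9.png

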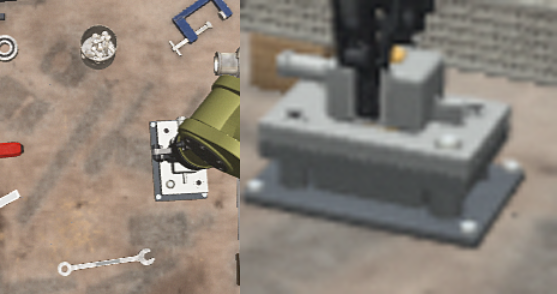

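View pics/s9.png

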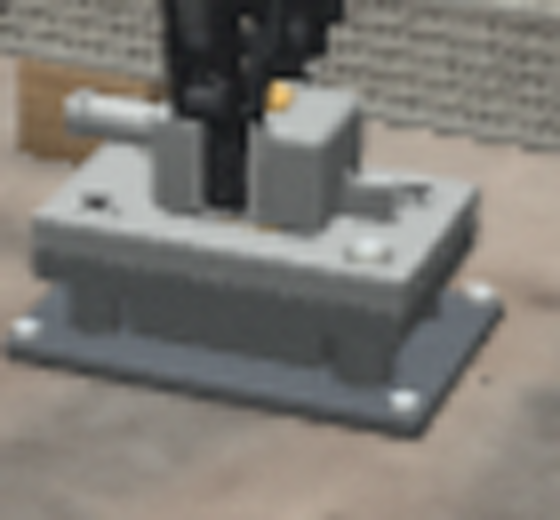

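```bash
python3 - <<'E'
from h import *
print(close_job()); st()
E
```

```text
the job is handed in; nothing more can be done
None
the job is handed in; nothing more can be done
```

The housing is closed, and I handed the job in at about 12.4 s of the 42 s with the cover still gripped and pressed shut. I gripped the cover by its dome, set it squarely over both dowels, and pressed it down against the spring.

**Fit:** Both dowels went in with no vertical resistance. The big dowel shows centred in its hole. The small dowel was hidden under the arm, so I judged it from the free entry and the alignment.

**Shut:** The tool stopped at z = 58.0 mm; I expected 58.2 mm with the faces meeting. Below that only the force rose, and the side picture shows no gap.

**Force and level:** The final press is about 30 N and the grip is set to 65 N, both under the 80 N limit. Tool tilt is within about 0.0004 rad of what it was when the cover lay flat on the bench.

**Checks that were less clean:**
- About 6 N of sideways force and about 1.4 N m of moment remain at the wrist.
- The last camera fit puts the cover 0.5 mm from the lower half in x and y, which is within measuring error.
- The camera pixels are about 2 mm, so the "shut all round" conclusion rests mainly on the height, tilt and force readings, not on the pictures.

**Bystanders:** The tin and spanner look unmoved in the last top picture. The screwdriver is only partly in that view, but the arm kept clear of it.

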